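# Re-sort dosing applicators by plunger position

### The job

The three dosing applicators on the vanity all lie in the wrong trays: put the one with its plunger pulled all the way out in the brass tray, the one with its plunger half-way out in the blue tray and the one with its plunger pushed in in the dark wooden tray. Park one of them on the free grey mat (set down and let go) to make room, and finish with every barrel lying lengthwise on the pale panel in the middle of its tray. Do not disturb the perfume bottle, the lipstick or the eyelash curler.

Things in the scene. Friction and masses are not known exactly. Their poses are not given: they have to be found in the camera images.
- app_out_mid (a point): Dosing applicator (syringe shape), plunger PULLED OUT (48-51 mm of red rod shows, then a 5 mm thumb plate), lying flat, 70 g. Aluminium barrel 22 mm diameter, 90 mm long; black collars (rear 44 mm wide), 14 mm nozzle at -x, stiff red plunger at +x. Point: middle of the barrel on its axis, 11 mm above its support; x along the barrel, z up. Grasp across the barrel here (plain bar +-30 mm).
- app_half_mid (a point): Dosing applicator (syringe shape), plunger HALF-WAY out (26-30 mm of red rod shows, then a 5 mm thumb plate), lying flat, 70 g. Aluminium barrel 22 mm diameter, 90 mm long; black collars (rear 44 mm wide), 14 mm nozzle at -x, stiff red plunger at +x. Point: middle of the barrel on its axis, 11 mm above its support; x along the barrel, z up. Grasp across the barrel here (plain bar +-30 mm).
- app_in_mid (a point): Dosing applicator (syringe shape), plunger PUSHED IN (only 6-9 mm of red rod shows, then a 5 mm thumb plate), lying flat, 70 g. Aluminium barrel 22 mm diameter, 90 mm long; black collars (rear 44 mm wide), 14 mm nozzle at -x, stiff red plunger at +x. Point: middle of the barrel on its axis, 11 mm above its support; x along the barrel, z up. Grasp across the barrel here (plain bar +-30 mm).
- tray_brass: Brass (golden) tray, fixed: flat slab 256 mm long (x) by 74 mm wide (y), flat top 12 mm above the counter, no side walls, with upturned ends reaching 5 mm above the flat top beyond x = +-121 mm; a pale panel 92 x 40 mm on top marks the middle, just the size for the barrel to lie along x. Origin: centre of the underside, on the counter; z up.
- tray_blue: Blue tray, fixed: flat slab 256 mm long (x) by 74 mm wide (y), flat top 12 mm above the counter, no side walls, with upturned ends reaching 5 mm above the flat top beyond x = +-121 mm; a pale panel 92 x 40 mm on top marks the middle, just the size for the barrel to lie along x. Origin: centre of the underside, on the counter; z up.
- tray_wood: Dark brown wooden tray, fixed: flat slab 256 mm long (x) by 74 mm wide (y), flat top 12 mm above the counter, no side walls, with upturned ends reaching 5 mm above the flat top beyond x = +-121 mm; a pale panel 92 x 40 mm on top marks the middle, just the size for the barrel to lie along x. Origin: centre of the underside, on the counter; z up.
- mat: free parking spot: plain grey felt mat, fixed, 250 mm (x) by 80 mm (y), 6 mm thick, empty at the start. Origin: centre of the underside, on the counter; x along its length, z up.
- perfume: bystander: ribbed amber glass perfume bottle with brass cap, loose, 59 mm diameter, 110 mm tall, standing. Origin: centre of the underside.
- lipstick: bystander: gold metal lipstick tube, loose, 21 mm diameter, 78 mm tall, standing. Origin: centre of the underside.
- curler: bystander: black plastic eyelash curler, loose, lying flat, about 115 x 50 mm, 10 mm thick. Origin: near its pivot.
Mind the look-alikes: they are no part of the job. Leave any green or turquoise look-alike of the part that bears app_half_mid alone.

How it is judged (in metres and radians):
On the way:
1. one applicator lies on the grey mat, let go (((x of app_out_mid in the frame of mat between -0.08 and 0.08 m and y of app_out_mid in the frame of mat between -0.035 and 0.035 m and z of app_out_mid in the frame of mat between 0.012 and 0.022 m and contact force between the fingers and app_out below 0.1 N) or (x of app_half_mid in the frame of mat between -0.08 and 0.08 m and y of app_half_mid in the frame of mat between -0.035 and 0.035 m and z of app_half_mid in the frame of mat between 0.012 and 0.022 m and contact force between the fingers and app_half below 0.1 N) or (x of app_in_mid in the frame of mat between -0.08 and 0.08 m and y of app_in_mid in the frame of mat between -0.035 and 0.035 m and z of app_in_mid in the frame of mat between 0.012 and 0.022 m and contact force between the fingers and app_in below 0.1 N))), for 0.2 s.
At the end, for the whole second after the job is handed in: Pulled-out applicator in the brass tray, half-way one in the blue, pushed-in one in the wooden: each barrel middle within 25 mm lengthwise and 15 mm crosswise of the tray's middle, flat on it (height within 5 mm), within 0.2 rad of its length (either way round), at rest (x of app_out_mid in the frame of tray_brass between -0.025 and 0.025 m and y of app_out_mid in the frame of tray_brass between -0.015 and 0.015 m and z of app_out_mid in the frame of tray_brass between 0.018 and 0.028 m and angle between the x axis of app_out_mid and the x axis of tray_brass, either way round below 0.2 rad and linear speed of each of app_out, app_half, app_in below 0.02 m/s and angular speed of each of app_out, app_half, app_in below 0.3 rad/s and x of app_half_mid in the frame of tray_blue between -0.025 and 0.025 m and y of app_half_mid in the frame of tray_blue between -0.015 and 0.015 m and z of app_half_mid in the frame of tray_blue between 0.018 and 0.028 m and angle between the x axis of app_half_mid and the x axis of tray_blue, either way round below 0.2 rad and x of app_in_mid in the frame of tray_wood between -0.025 and 0.025 m and y of app_in_mid in the frame of tray_wood between -0.015 and 0.015 m and z of app_in_mid in the frame of tray_wood between 0.018 and 0.028 m and angle between the x axis of app_in_mid and the x axis of tray_wood, either way round below 0.2 rad); the robot touches nothing.
It fails at once if the perfume bottle is moved more than 20 mm or tipped (distance of perfume from where it was at the start of the episode above 0.02 m or angle between perfume's own z axis and vertical above 0.3 rad).
It fails at once if the lipstick is moved more than 20 mm or tipped (distance of lipstick from where it was at the start of the episode above 0.02 m or angle between lipstick's own z axis and vertical above 0.3 rad).
It fails at once if the eyelash curler is moved more than 20 mm or tipped (distance of curler from where it was at the start of the episode above 0.02 m or angle between curler's own z axis and vertical above 0.3 rad).
It also fails if it takes over 93 s, if anything falls off the work surface, if the arm or the gripper's body presses on something with over 40 N, if the wrist force passes 120 N, or if a joint passes its speed limit or range.

### The arm

A 6-joint arm with a two-finger parallel gripper is mounted at the origin on the work surface. World frame = base frame: x ahead of the robot, y to its left, z up, the work surface at z = 0. Lengths are in mm, angles in rad, forces in N, time in s.
With the tool pointing down it reaches from about 300 to 775 mm from the base axis. Payload 14.6 kg.
Tool frame: the origin (TCP) lies at the very end of the fingers, on their centre line; the grasp point (between the pads) lies 19 mm behind it; y points along the fingers, z is the direction in which the jaws open and shut, and the axes are right-handed (so a half turn about y gives the same grasp; the last joint's range is limited). The gripper opens to 94 mm and grips with 3 to 60 N. Pads are 16 mm wide; open, the fingers measure 119 mm over their backs; the gripper's body (75 mm by 177 mm) begins 78 mm behind the grasp point.
Start: joints at [-0.067, 0.3, 1.521, -0, 1.321, -0.067], TCP at [549.99, -0.002, 174.646] pointing down, gripper open.
Joint ranges: [-3.03, 3.03], [-0.79, 2.21], [0.23, 2.52], [-1.04, 4.18], [0, 3.07], [-2.55, 2.55]. Speed limits (rad/s): [2.22, 2.22, 2.57, 3.14, 3.14, 3.14].

### API

Orientations are given as [roll, pitch, yaw] about the fixed x, y, z axes, in that order (R = Rz(yaw) Ry(pitch) Rx(roll)).
In Python, from cell import monitor, optics, manip gives the robot as it stands.
- The arm moves only by the shell command python3 -m creep 'ROWS' [FORCE]. ROWS is JSON, a list of rows, each an object of numbers: "tx", "ty", "tz": the shift along the tool's x, y, z scaled (see below); "turn": the turn about the tool's y scaled (see below); "fingers": the finger opening in mm, from 0 to 94. In form: [{"tx": .., "ty": .., "tz": .., "turn": .., "fingers": ..}, ...]. A call has 1 to 20 rows; each row is the pose to reach, as a shift and turn from the pose measured when the call began, along the tool's axes at that moment, turning the shorter way round; what a row does not reach only later rows make up. The controller multiplies each number of a shift by 200 mm and each number of a turn by pi rad. A row lasts 1/10 s, in which the tool goes at most 50 mm and 8.59 degrees, less where a joint would pass 70% of its speed; a pose out of reach is approached as far as the arm can. A call with a number of a shift or a turn outside -1 to 1 is refused whole. A call with a gripper value outside its range is refused whole. The fingers move at their own pace and stop on an object; FORCE is the grip in N (left out, the last holds). Time passes only in rows, so rows that repeat a pose let the fingers close. It gives the time, the measured TCP pose, the force and the opening at its end, in the units of the state.
- monitor.read_state(): the state, without advancing time (a new reading comes with each control period).
- optics.camera(name): name is "scene" or "side" or "wrist"; returns a dict with "frame" (420x560x3 uint8, red, green, blue), "range_z" (420x560 float32, mm along the optical axis (not along the pixel's ray), 0 where there is no reading), "fx", "fy", "cx", "cy" (pixels), "R" (3x3) and "t" (3): a world point X has camera coordinates R X + t; the wrist camera has in their place "mount" (4x4, takes a point from camera to tool coordinates, whose origin is the TCP and whose axes are the tool frame's). Camera axes: x right, y down, z forward; pixel columns grow to the right and rows downward; lengths in mm; the calibration is good to about 2 mm. A picture is of the moment at which its call begins: read the wrist's pose just before it.
- manip.sign_off(): hands the job in, once; it reports no verdict.
The state is a dict: "clock": time; "joints": joint angles; "qd": joint speeds; "effort": joint torques, N m; "eef_pos": TCP position; "eef_rot": TCP orientation; "wrist_force": force on the tool from outside, world axes, zero at the start; "moment": the same for the moment, N m; "finger_gap": finger opening in mm.
Only numpy, scipy, OpenCV 4.12 (cv2) and the standard library are available. Lean on these libraries where they do the work, as an engineer would, in place of code of your own. Each camera call takes 0.05 s, during which the arm holds its last target.

## Working session

There is one attempt and no reset: what is moved stays moved. The work goes in short steps, Python scripts to look and compute and a shell command to move; the robot and the scene stay as the last step left them, time stands still between calls to the robot, and variables do not carry over. Pictures are saved under pics/ and viewed, and the job is handed in when it is done.

```bash
mkdir -p pics; ls; cat > h.py <<'E'
import numpy as np, cv2
from cell import monitor, optics, manip
def snap(n,f):
    s=monitor.read_state(); c=optics.camera(n)
    cv2.imwrite(f'pics/{f}.png',c['frame'][:,:,::-1]); np.savez(f'pics/{f}.npz',pos=s['eef_pos'],rot=s['eef_rot'],**c); return s,c
E
python3 - <<'E'
from h import *
for n in('scene','side','wrist'):
    s,c=snap(n,n+'0'); print(n,c['fx'],c['cx'],c['cy'],c.get('R'),c.get('t'),c.get('mount'))
print(s)
E
```

```text
pics
scene 458.15540226021466 274.55481174677163 200.59234498193405 [[ 0.24502872  0.96951524 -0.0010588 ]
 [ 0.73541341 -0.18657482 -0.65142685]
 [-0.63176581  0.15883963 -0.7587107 ]] [-139.13776274 -378.41119274 1890.6939962 ] None
side 411.9335446764856 278.52697281035694 211.667872043512 [[ 0.92030817 -0.39099933  0.01234528]
 [-0.26480996 -0.64589952 -0.7160234 ]
 [ 0.28793848  0.65569302 -0.69796711]] [-483.17708557  166.41880426  980.3885851 ] None
wrist 289.46585310277885 279.0286095216537 212.21869109998588 None None [[ 6.89457646e-04  9.66381341e-01  2.57112092e-01 -7.56080862e+01]
 [-3.96433661e-04 -2.57111869e-01  9.66381565e-01 -2.10863372e+02]
 [ 9.99999684e-01 -7.68207047e-04  2.05838349e-04  3.03099151e-01]
 [ 0.00000000e+00  0.00000000e+00  0.00000000e+00  1.00000000e+00]]
{'clock': 0.1, 'joints': array([-6.66374234e-02,  3.00428718e-01,  1.52151071e+00, -1.67483740e-05,
        1.32074152e+00, -6.66169380e-02]), 'qd': array([ 0.00033252, -0.00168158, -0.00193299, -0.00013681,  0.00117952,
       -0.00051966]), 'effort': array([ 1.84928511e-03, -5.32644153e+01, -3.53284299e+01,  7.10431044e-02,
        2.34944851e-02, -7.30603051e-05]), 'eef_pos': array([ 5.49722126e+02, -9.87445398e-03,  1.74139374e+02]), 'eef_rot': array([-1.57188329e+00,  5.62586916e-05, -1.57081269e+00]), 'wrist_force': array([-0.02591878, -0.31935136, -0.66077008]), 'moment': array([ 0.03527606,  0.02264111, -0.02086583]), 'finger_gap': 93.823484958384}
```

View pics/scene0.png

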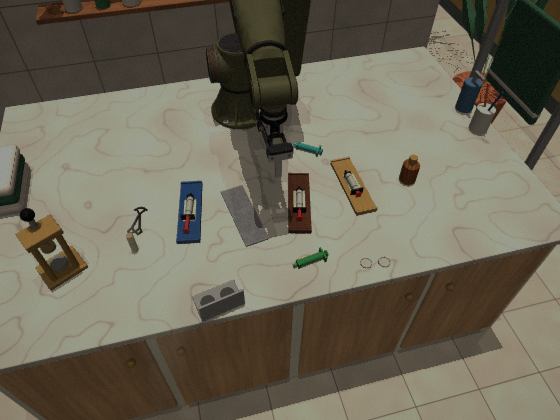

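View pics/side0.png

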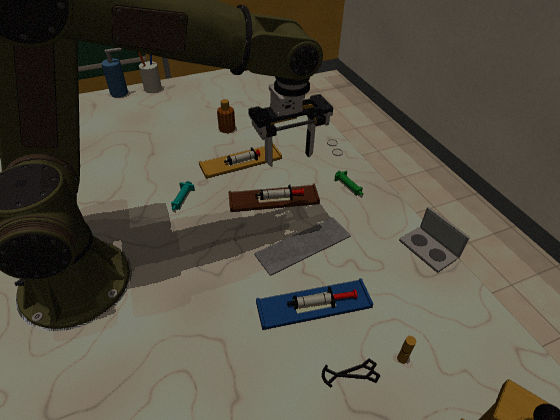

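View pics/wrist0.png

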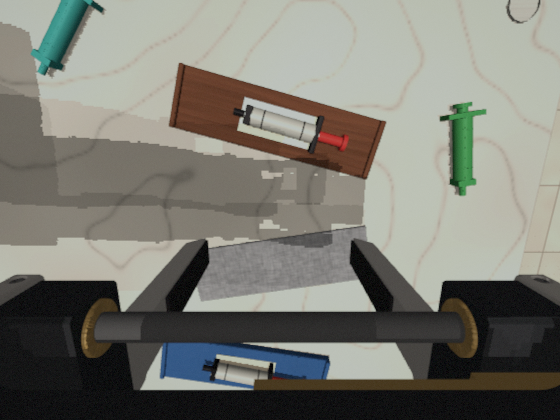

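The scene view shows the blue tray at (189,211), the wood tray at (299,202), the brass tray at (353,185) and the mat at (244,215). Possible lookalikes are the teal syringe (308,148) and the green one (311,259). The applicators are at (189,208), (299,202) and (353,183). Next I'll check the rods in close crops and fuse the depth.

```bash
python3 - <<'E'
import numpy as np,cv2
a=np.load('pics/scene0.npz');b=np.load('pics/side0.npz')
def crop(im,x,y,w,h): return cv2.resize(im[y:y+h,x:x+w,::-1],(400,300),interpolation=cv2.INTER_CUBIC)
s=a['frame'];t=b['frame']
o=np.vstack([np.hstack([crop(s,165,170,100,75),crop(s,280,150,100,75)]),np.hstack([crop(t,190,140,140,105),crop(t,250,230,140,105)])])
cv2.imwrite('pics/crop0.png',o)
for nm,c in(('scene',a),('side',b)):
    z=c['range_z'];v,u=np.mgrid[:420,:560]
    P=np.stack([(u-c['cx'])/c['fx']*z,(v-c['cy'])/c['fy']*z,z],-1)
    W=(P-c['t'])@c['R']
    hsv=cv2.cvtColor(c['frame'],cv2.COLOR_RGB2HSV).astype(int);H,S,V=hsv[...,0],hsv[...,1],hsv[...,2]
    ok=(z>0)&(W[...,2]<60)&(W[...,2]>-10)&(W[...,0]>250)&(W[...,0]<900)&(abs(W[...,1])<450)
    for k,m in dict(blue=(H>105)&(H<125)&(S>140),brass=(H>12)&(H<24)&(S>140)&(V>90),wood=((H<12)|(H>172))&(S>90)&(V<110),mat=(S<40)&(V<125)&(V>50)).items():
        n,l,st,ce=cv2.connectedComponentsWithStats((m&ok).astype(np.uint8))
        for i in range(1,n):
            if st[i,4]<150: continue
            p=W[l==i];p2=p[:,:2].astype(np.float32);r=cv2.minAreaRect(p2)
            print(nm,k,st[i,4],'rect',np.round(r[0],1),np.round(r[1],0),round(r[2],1),'med z',np.round(np.percentile(p[:,2],[10,50,90]),1),'pix',ce[i].round())
E
```

```text
scene blue 798 rect [ 497.3 -273.5] [ 71. 254.] 80.3 med z [ 8.2 11.8 15.3] pix [190. 210.]
scene brass 781 rect [519.1 293.6] [257.  76.] 0.6 med z [ 8.5 12.  15.7] pix [353. 186.]
scene wood 917 rect [548.7  89.1] [ 73. 259.] 74.9 med z [ 8.4 12.  16.4] pix [299. 204.]
scene mat 1445 rect [ 551.7 -100.6] [253.  84.] 8.6 med z [2.1 5.6 9.1] pix [244. 216.]
scene mat 504 rect [ 843.1 -237. ] [ 93. 131.] 10.9 med z [ 6.7  9.9 13.7] pix [215. 294.]
side blue 2008 rect [ 494.4 -276. ] [ 75. 255.] 80.2 med z [10.  12.6 15.1] pix [310. 305.]
side brass 545 rect [499.9 291.7] [221.  76.] 0.3 med z [10.8 13.2 15.5] pix [227. 163.]
side wood 968 rect [546.   87.5] [ 77. 254.] 74.9 med z [ 8.6 12.8 16.5] pix [273. 199.]
side mat 2127 rect [ 554.6 -105.8] [262.  89.] 9.9 med z [4.7 6.8 8.7] pix [301. 246.]
side mat 732 rect [ 842.9 -235.7] [ 87. 137.] 12.4 med z [ 8.5 10.6 12.6] pix [428. 249.]
```

View pics/crop0.png

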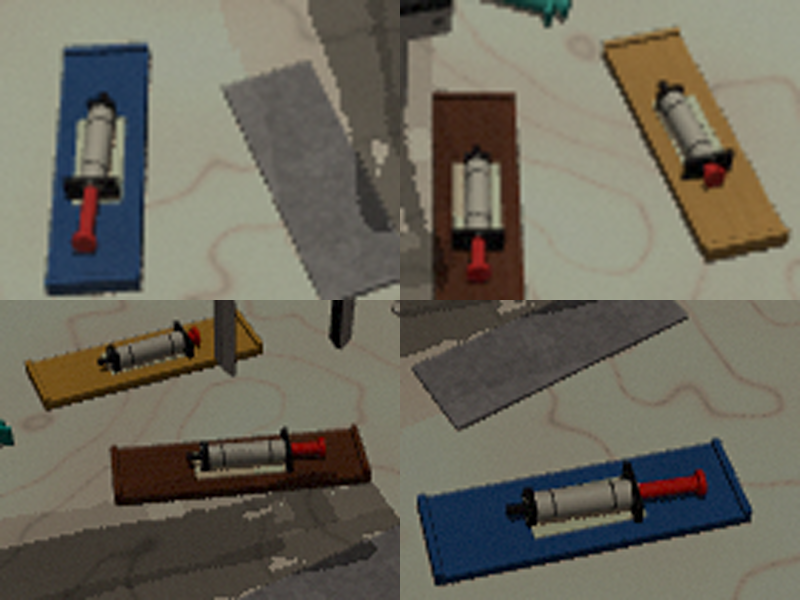

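The plungers are confirmed: the blue tray holds pulled-out, the wood tray holds half-way and the brass tray holds pushed-in. Now I'll measure the barrels.

```bash
cat > fit.py <<'E'
import numpy as np,cv2
from scipy.spatial.transform import Rotation as Ro
TR=dict(blue=(495.9,-274.7,-9.7),wood=(547.3,88.3,-15.1),brass=(519,293,0.5),mat=(553,-103,9.2))
def world(c):
    z=c['range_z'];v,u=np.mgrid[:420,:560]
    P=np.stack([(u-c['cx'])/c['fx']*z,(v-c['cy'])/c['fy']*z,z],-1)
    if 'mount' in c:
        M=c['mount'];T=P@M[:3,:3].T+M[:3,3]
        return T@Ro.from_euler('xyz',c['rot']).as_matrix().T+c['pos']
    return (P-c['t'])@c['R']
def barrel(c,tray,zs=12):
    W=world(c);x,y,a=TR[tray];a=np.radians(a);d=W[...,:2]-[x,y]
    X=d@[np.cos(a),np.sin(a)];Y=d@[-np.sin(a),np.cos(a)]
    hsv=cv2.cvtColor(c['frame'],cv2.COLOR_RGB2HSV).astype(int);H,S,V=hsv[...,0],hsv[...,1],hsv[...,2]
    m=(c['range_z']>0)&(abs(X)<118)&(abs(Y)<37)&(W[...,2]>zs+7)&(W[...,2]<zs+32)
    al=m&(S<60)&(V>70); red=m&((H<8)|(H>172))&(S>150)&(V>90)
    al=cv2.morphologyEx(al.astype(np.uint8),cv2.MORPH_CLOSE,np.ones((5,5)))>0
    al&=m
    p=np.stack([X[al],Y[al]],1);
    r=cv2.minAreaRect(p.astype(np.float32));e=np.linalg.eigh(np.cov(p.T))[1][:,1]
    ang=np.degrees(np.arctan2(e[1],e[0])); ang=(ang+90)%180-90
    mid=(np.percentile(X[al],1)+np.percentile(X[al],99))/2
    w=np.array([x,y])+r[0][0]*np.array([np.cos(a),np.sin(a)])+r[0][1]*np.array([-np.sin(a),np.cos(a)])
    print(tray,'n',al.sum(),'local rect',np.round(r[0],1),np.round(r[1],0),'med y',np.median(p[:,1]).round(1),'world',w.round(1),'ang world',round(ang+np.degrees(a),1),'ztop',np.percentile(W[...,2][al],[50,95]).round(1),'red X',np.percentile(X[red],[2,98]).round(0) if red.sum()>3 else None,'Y',np.median(Y[red]).round(1) if red.sum()>3 else None)
E
python3 - <<'E'
from fit import *
for n in('scene0','side0','wrist0'):
    c=dict(np.load(f'pics/{n}.npz',allow_pickle=True));print(n)
    for t in('blue','wood','brass'):
        try: barrel(c,t)
        except Exception as e: print(t,'x',str(e)[:60])
E
```

```text
scene0
blue n 115 local rect [-1.8  0.4] [87. 28.] med y 1.6 world [ 494.2 -274. ] ang world -12.0 ztop [31.1 36.3] red X [44. 96.] Y -3.6
wood n 115 local rect [3.9 1.4] [21. 76.] med y 1.0 world [551.4  88.7] ang world -15.3 ztop [31.6 36.3] red X [53. 85.] Y 0.2
brass n 98 local rect [ 3.9 -6.5] [82. 24.] med y -8.0 world [522.9 286.5] ang world 4.4 ztop [31.9 36.7] red X [48. 62.] Y -6.4
side0
blue n 278 local rect [-3.3 -3.1] [20. 76.] med y -5.2 world [ 492.2 -277.2] ang world -12.6 ztop [32.7 35.7] red X [44. 94.] Y -7.4
wood n 137 local rect [ 6.3 -3. ] [16. 76.] med y -5.2 world [552.6  83.7] ang world -14.6 ztop [32.5 36.4] red X [53. 84.] Y -2.8
brass n 107 local rect [  1.9 -10.3] [74. 18.] med y -11.9 world [521.  282.7] ang world 3.2 ztop [32.6 36.1] red X [49. 59.] Y -8.8
wrist0
blue n 755 local rect [-1.9  3.6] [91. 24.] med y 7.0 world [ 494.6 -270.9] ang world -9.6 ztop [31.5 35.5] red X [45. 48.] Y 2.2
wood n 1338 local rect [3.7 0.7] [22. 93.] med y 0.5 world [551.1  88. ] ang world -15.4 ztop [33.4 35.7] red X [52. 86.] Y 0.2
brass x index -1 is out of bounds for axis 0 with size 0
  avg = a.mean(axis, **keepdims_kw)
  ret = um.true_divide(
fit.py:20: RuntimeWarning: Degrees of freedom <= 0 for slice
  r=cv2.minAreaRect(p.astype(np.float32));e=np.linalg.eigh(np.cov(p.T))[1][:,1]
  c *= np.true_divide(1, fact)
  c *= np.true_divide(1, fact)
```

```bash
cat >> h.py <<'E'
from scipy.spatial.transform import Rotation as Ro
def go(x,y,z,hd):
    "numbers for TCP target; hd = heading deg of tool x, tool y down"
    s=monitor.read_state();R=Ro.from_euler('xyz',s['eef_rot']).as_matrix()
    d=R.T@(np.array([x,y,z])-s['eef_pos']);h=np.degrees(np.arctan2(R[1,0],R[0,0]))
    t=-((hd-h+180)%360-180)
    print('t',round(s['clock'],2),'pos',s['eef_pos'].round(1),'hd',h.round(1),'tilt',np.round(R[2,1],4),'gap',s['finger_gap'].round(1),'F',s['wrist_force'].round(1))
    print('tx %.4f ty %.4f tz %.4f turn %.4f'%(*(d/200),t/180))
E
python3 - <<'E'
from h import *
from fit import world
for n in('scene0','side0'):
    c=dict(np.load(f'pics/{n}.npz'));W=world(c)
    for k,(u,v) in dict(scene0=dict(perf=(409,172),lip=(131,241),curl=(140,215)),side0=dict(perf=(227,122),lip=(407,349),curl=(350,373))).get(n).items(): print(n,k,W[v-1:v+2,u-1:u+2].reshape(-1,3).mean(0).round(0))
go(551,88,174,-15.2)
E
```

```text
scene0 perf [559. 476.  64.]
scene0 lip [ 615. -460.   57.]
scene0 curl [ 471. -437.    2.]
side0 perf [530. 464.  45.]
side0 lip [ 598. -468.   59.]
side0 curl [ 491. -447.    2.]Traceback (most recent call last):
  File "<stdin>", line 6, in <module>
  File "h.py", line 12, in go
    print('t',round(s['clock'],2),'pos',s['eef_pos'].round(1),'hd',h.round(1),'tilt',np.round(R[2,1],4),'gap',s['finger_gap'].round(1),'F',s['wrist_force'].round(1))
                                                                                                              ^^^^^^^^^^^^^^^^^^^^^
AttributeError: 'float' object has no attribute 'round'
```

```bash
sed -i "s/s\['finger_gap'\].round(1)/round(s['finger_gap'],1)/" h.py
python3 -m creep '[{"tx":-0.44,"ty":0,"tz":0.006,"turn":-0.416,"fingers":60},{"tx":-0.44,"ty":0,"tz":0.006,"turn":-0.416,"fingers":60},{"tx":-0.44,"ty":0,"tz":0.006,"turn":-0.416,"fingers":60},{"tx":-0.44,"ty":0,"tz":0.006,"turn":-0.416,"fingers":60},{"tx":-0.44,"ty":0,"tz":0.006,"turn":-0.416,"fingers":60},{"tx":-0.44,"ty":0,"tz":0.006,"turn":-0.416,"fingers":60},{"tx":-0.44,"ty":0,"tz":0.006,"turn":-0.416,"fingers":60},{"tx":-0.44,"ty":0,"tz":0.006,"turn":-0.416,"fingers":60},{"tx":-0.44,"ty":0,"tz":0.006,"turn":-0.416,"fingers":60},{"tx":-0.44,"ty":0,"tz":0.006,"turn":-0.416,"fingers":60},{"tx":-0.44,"ty":0,"tz":0.006,"turn":-0.416,"fingers":60}]' 20
python3 - <<'E'
from h import *
from fit import *
s,c=snap('wrist','w1');c.update(pos=s['eef_pos'],rot=s['eef_rot']);barrel(c,'wood')
go(551,88,16,-15.2);print(s['joints'])
E
```

```text
clock: 1.25
eef_pos: [550.9, 88.0, 174.1]
eef_rot: [-1.571, 0.001, -0.267]
wrist_force: [0.0, -0.3, 0.2]
finger_gap: 59.9
wood n 1040 local rect [0.1 2.1] [21. 91.] med y 1.6 world [548.   90.3] ang world -16.2 ztop [33.5 35.6] red X [54. 85.] Y 1.2
t 1.3 pos [550.9  88.  174.1] hd -15.3 tilt -1.0 gap 59.9 F [-0.1 -0.4  0. ]
tx 0.0013 ty 0.7906 tz 0.0002 turn -0.0005
[ 9.26744098e-02  3.18715278e-01  1.49776431e+00  1.55730291e-04
  1.32626494e+00 -1.21093332e+00]
```

View pics/w1.png

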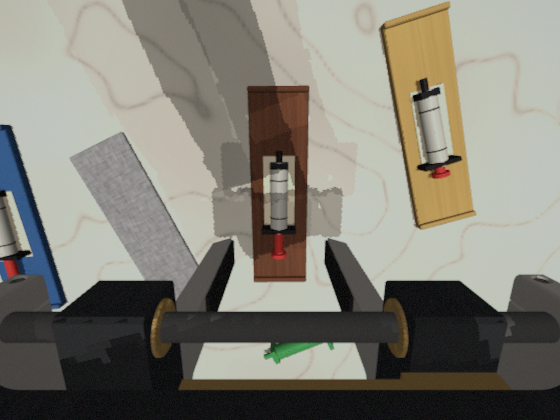

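The barrel at (279,200) is centred between the fingers (midline about x=280) and the red rod is half-way, so I descend and grip.

```bash

python3 -m creep '[{"tx":-0.005,"ty":0.2,"tz":0.003,"turn":0,"fingers":60},{"tx":-0.005,"ty":0.4,"tz":0.003,"turn":0,"fingers":60},{"tx":-0.005,"ty":0.6,"tz":0.003,"turn":0,"fingers":60},{"tx":-0.005,"ty":0.7,"tz":0.003,"turn":0,"fingers":60},{"tx":-0.005,"ty":0.76,"tz":0.003,"turn":0,"fingers":60},{"tx":-0.005,"ty":0.788,"tz":0.003,"turn":0,"fingers":60},{"tx":-0.005,"ty":0.788,"tz":0.003,"turn":0,"fingers":60},{"tx":-0.005,"ty":0.788,"tz":0.003,"turn":0,"fingers":15},{"tx":-0.005,"ty":0.788,"tz":0.003,"turn":0,"fingers":15},{"tx":-0.005,"ty":0.788,"tz":0.003,"turn":0,"fingers":15},{"tx":-0.005,"ty":0.788,"tz":0.003,"turn":0,"fingers":15},{"tx":-0.005,"ty":0.788,"tz":0.003,"turn":0,"fingers":15},{"tx":-0.005,"ty":0.788,"tz":0.003,"turn":0,"fingers":15},{"tx":-0.005,"ty":0.788,"tz":0.003,"turn":0,"fingers":15}]' 20
python3 - <<'E'
from h import *
go(553,-103,100,9.2)
E
```

```text
clock: 2.7
eef_pos: [549.9, 88.9, 16.5]
eef_rot: [-1.571, 0.001, -0.267]
wrist_force: [0.7, 0.8, 0.6]
finger_gap: 14.9
t 2.7 pos [549.9  88.9  16.5] hd -15.3 tilt -1.0 gap 14.9 F [0.7 0.8 0.6]
tx 0.2675 ty -0.4174 tz -0.9214 turn -0.1361
```

```bash
python3 - <<'E'
from h import *
for n in('wrist','side'): s,c=snap(n,n+'2')
o=c['frame'][130:250,180:360,::-1];cv2.imwrite('pics/side2c.png',cv2.resize(o,(720,480)))
print(s['finger_gap'],s['effort'])
E
```

```text
15.36832748117737 [ 5.14564108e-04 -5.82924485e+01 -2.94795406e+01  9.79227450e-03
  7.94231286e-02  3.01765322e-04]
```

View pics/wrist2.png

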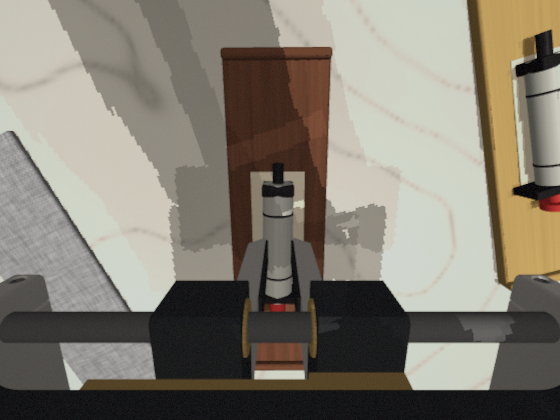

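View pics/side2c.png

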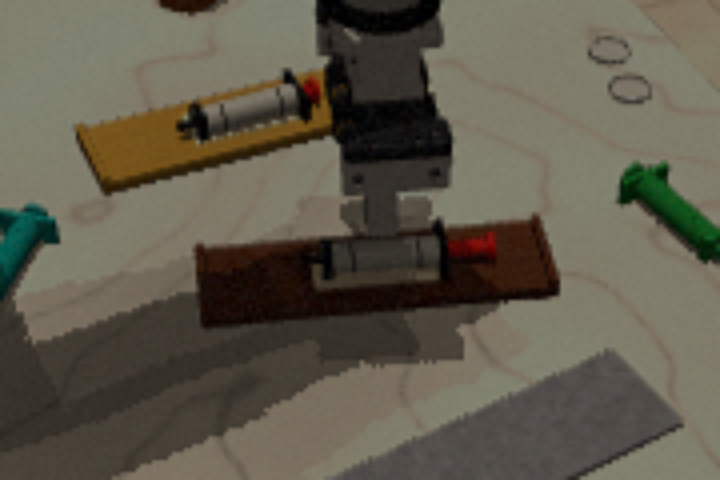

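```bash
python3 - <<'E'
import numpy as np,cv2
from fit import world
c=dict(np.load('pics/side2.npz'));W=world(c)
cv2.imwrite('pics/side2d.png',cv2.resize(c['frame'][165:210,240:310,::-1],(770,495),interpolation=cv2.INTER_NEAREST))
for v in range(176,204,2): print(v,[tuple(W[v,u].round().astype(int)) for u in (266,272,275,278,284)])
E
```

```text
176 [(np.int64(497), np.int64(20), np.int64(155)), (np.int64(512), np.int64(17), np.int64(152)), (np.int64(520), np.int64(16), np.int64(151)), (np.int64(528), np.int64(15), np.int64(149)), (np.int64(541), np.int64(7), np.int64(152))]
178 [(np.int64(497), np.int64(20), np.int64(149)), (np.int64(512), np.int64(16), np.int64(146)), (np.int64(544), np.int64(72), np.int64(94)), (np.int64(551), np.int64(69), np.int64(94)), (np.int64(613), np.int64(165), np.int64(1))]
180 [(np.int64(558), np.int64(174), np.int64(4)), (np.int64(535), np.int64(73), np.int64(89)), (np.int64(543), np.int64(70), np.int64(89)), (np.int64(550), np.int64(66), np.int64(90)), (np.int64(609), np.int64(154), np.int64(3))]
182 [(np.int64(555), np.int64(167), np.int64(2)), (np.int64(536), np.int64(73), np.int64(82)), (np.int64(544), np.int64(73), np.int64(79)), (np.int64(551), np.int64(68), np.int64(81)), (np.int64(606), np.int64(147), np.int64(1))]
184 [(np.int64(551), np.int64(159), np.int64(2)), (np.int64(536), np.int64(74), np.int64(73)), (np.int64(544), np.int64(71), np.int64(74)), (np.int64(552), np.int64(70), np.i
[... 1425 characters left out ...]
int64(15))]
198 [(np.int64(524), np.int64(89), np.int64(13)), (np.int64(539), np.int64(81), np.int64(14)), (np.int64(548), np.int64(80), np.int64(13)), (np.int64(555), np.int64(75), np.int64(15)), (np.int64(569), np.int64(64), np.int64(19))]
200 [(np.int64(520), np.int64(79), np.int64(15)), (np.int64(537), np.int64(76), np.int64(12)), (np.int64(545), np.int64(72), np.int64(12)), (np.int64(552), np.int64(68), np.int64(13)), (np.int64(568), np.int64(62), np.int64(12))]
202 [(np.int64(519), np.int64(77), np.int64(10)), (np.int64(534), np.int64(70), np.int64(10)), (np.int64(543), np.int64(68), np.int64(9)), (np.int64(549), np.int64(61), np.int64(13)), (np.int64(564), np.int64(54), np.int64(14))]
```

View pics/side2d.png

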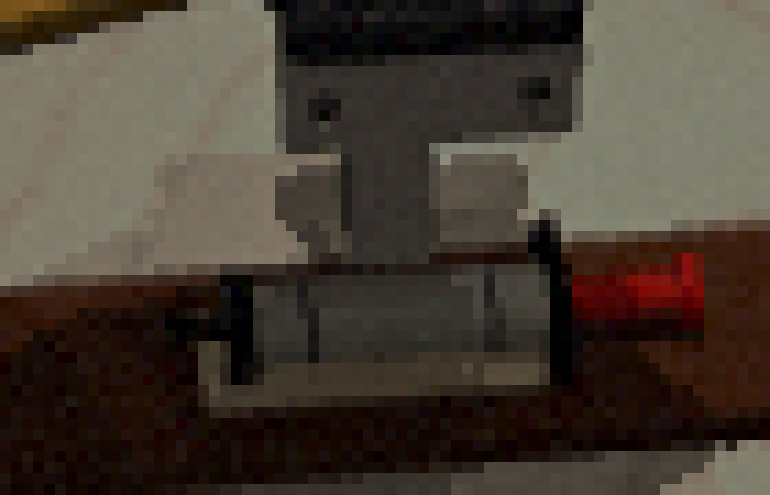

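```bash
python3 - <<'E'
import numpy as np,cv2
from fit import world
for f in('side0','side2','scene0'):
    c=dict(np.load(f'pics/{f}.npz'));W=world(c);p=np.load('pics/wrist0.npz' if f!='side2' else 'pics/wrist2.npz')['pos']
    m=(c['range_z']>0)&(np.linalg.norm(W[...,:2]-p[:2],axis=-1)<75)&(W[...,2]>42)
    z=W[...,2][m];print(f,p.round(1),'lowest robot z',np.percentile(z,[0,.5,1,2,5,10]).round(1))
for f in('wrist0','w1','wrist2'):
    c=dict(np.load(f'pics/{f}.npz'));z=c['range_z'];v,u=np.mgrid[:420,:560]
    P=np.stack([(u-c['cx'])/c['fx']*z,(v-c['cy'])/c['fy']*z,z],-1);M=c['mount'];T=P@M[:3,:3].T+M[:3,3]
    m=(z>0)&(abs(T[...,0])<14)&(abs(T[...,2])<65)&(T[...,1]<15)
    y=T[...,1][m];print(f,'tool y max of fingers',np.percentile(y,[50,90,95,98,99,100]).round(1), m.sum())
    h,e=np.histogram(y,bins=np.arange(-120,20,10));print(h)
E
```

```text
side0 [549.7  -0.  174.1] lowest robot z [203.9 214.9 219.9 230.1 258.4 314.2]
side2 [549.9  88.9  16.5] lowest robot z [ 49.1  61.5  66.7  81.3 166.3 187.5]
scene0 [549.7  -0.  174.1] lowest robot z [210.3 222.8 230.5 246.8 315.7 341.3]
wrist0 tool y max of fingers [-101.9  -55.   -45.1  -38.1  -35.2  -30.6] 10158
[ 686 1079 1064  988  812  649  557  471  275    0    0    0    0]
w1 tool y max of fingers [-100.1  -54.7  -45.3  -38.4  -35.4  -30.7] 7934
[495 981 892 804 667 540 458 385 209   0   0   0   0]
wrist2 tool y max of fingers [-42.4   4.2  14.2  14.8  14.9  15. ] 6682
[ 121  332  396  564  474  388  305  270  144    0  936    6 1834]
```

Three views agree that the real fingertips end about 31 mm short of the reported TCP, contradicting the spec. The fingers closed above the barrel without touching it. Before I redo the grasp I'll check for lateral offset too.

```bash
python3 - <<'E'
import numpy as np
from fit import world
for f in('wrist0','w1','wrist2'):
    c=dict(np.load(f'pics/{f}.npz'));z=c['range_z'];v,u=np.mgrid[:420,:560]
    P=np.stack([(u-c['cx'])/c['fx']*z,(v-c['cy'])/c['fy']*z,z],-1);M=c['mount'];T=P@M[:3,:3].T+M[:3,3]
    m=(z>0)&(abs(T[...,0])<30)&(abs(T[...,2])<65)&(T[...,1]<-28)&(T[...,1]>-60)
    for s in(-1,1):
        q=T[m&(np.sign(T[...,2])==s)];print(f,s,'x',np.percentile(q[:,0],[1,50,99]).round(1),'z',np.percentile(q[:,2],[1,50,99]).round(1),'ymax',q[:,1].max().round(1))
from scipy.spatial.transform import Rotation as Ro
c=dict(np.load('pics/side2.npz'));W=world(c);p=c['pos'];R=Ro.from_euler('xyz',c['rot']).as_matrix()
T=(W-p)@R; m=(c['range_z']>0)&(abs(T[...,0])<40)&(abs(T[...,2])<65)&(T[...,1]<-30)&(T[...,1]>-65);q=T[m];print('side2 tool x',np.percentile(q[:,0],[2,50,98]),'z',np.percentile(q[:,2],[2,50,98]),'y max',q[:,1].max())
E
```

```text
wrist0 -1 x [-11.   -8.9   6.6] z [-57.8 -46.8 -46. ] ymax -30.6
wrist0 1 x [-10.9  -8.7   6.6] z [47.3 48.  59.1] ymax -31.1
w1 -1 x [-9.8 -8.8  7.9] z [-40.1 -30.1 -28.4] ymax -30.7
w1 1 x [-9.7 -8.8  7.9] z [31.2 33.  42.9] ymax -31.1
wrist2 -1 x [-9.8 -9.2  7.1] z [-18.  -10.6  -6.1] ymax -31.1
wrist2 1 x [-9.7 -9.2  6.9] z [ 9.  13.5 20.8] ymax -31.3
side2 tool x [-9.76800387 -1.62031932  7.33308892] z [-21.0682922  -18.1598416   10.88928905] y max -32.52523897920738
```

```bash

python3 -m creep '[{"tx":0,"ty":0,"tz":0,"turn":0,"fingers":60},{"tx":0,"ty":0,"tz":0,"turn":0,"fingers":60},{"tx":0,"ty":0,"tz":0,"turn":0,"fingers":60},{"tx":0,"ty":0,"tz":0,"turn":0,"fingers":60},{"tx":0,"ty":0,"tz":0,"turn":0,"fingers":60},{"tx":0,"ty":0.06,"tz":0,"turn":0,"fingers":60},{"tx":0,"ty":0.11,"tz":0,"turn":0,"fingers":60},{"tx":0,"ty":0.14,"tz":0,"turn":0,"fingers":60},{"tx":0,"ty":0.155,"tz":0,"turn":0,"fingers":60},{"tx":0,"ty":0.155,"tz":0,"turn":0,"fingers":60}]' 20
python3 -m creep '[{"tx":0,"ty":0,"tz":0,"turn":0,"fingers":15},{"tx":0,"ty":0,"tz":0,"turn":0,"fingers":15},{"tx":0,"ty":0,"tz":0,"turn":0,"fingers":15},{"tx":0,"ty":0,"tz":0,"turn":0,"fingers":15},{"tx":0,"ty":0,"tz":0,"turn":0,"fingers":15},{"tx":0,"ty":0,"tz":0,"turn":0,"fingers":15},{"tx":0,"ty":0,"tz":0,"turn":0,"fingers":15},{"tx":0,"ty":-0.1,"tz":0,"turn":0,"fingers":15},{"tx":0,"ty":-0.2,"tz":0,"turn":0,"fingers":15},{"tx":0,"ty":-0.3,"tz":0,"turn":0,"fingers":15},{"tx":0,"ty":-0.3,"tz":0,"turn":0,"fingers":15}]' 20
python3 - <<'E'
from h import *
go(553,-104,46,9.2)
s,c=snap('wrist','wrist3');s,c=snap('side','side3')
cv2.imwrite('pics/side3c.png',cv2.resize(c['frame'][130:250,180:360,::-1],(720,480)))
E
```

```text
clock: 3.8
eef_pos: [549.6, 88.8, -15.1]
eef_rot: [-1.571, 0.002, -0.267]
wrist_force: [1.3, -0.4, 0.2]
finger_gap: 59.7
clock: 4.9
eef_pos: [551.1, 89.0, 47.1]
eef_rot: [-1.57, -0.002, -0.267]
wrist_force: [0.9, -0.1, -0.9]
finger_gap: 21.6
t 4.9 pos [551.1  89.   47.1] hd -15.3 tilt -1.0 gap 21.6 F [ 0.9 -0.1 -0.9]
tx 0.2639 ty 0.0052 tz -0.9281 turn -0.1361
```

View pics/side3c.png

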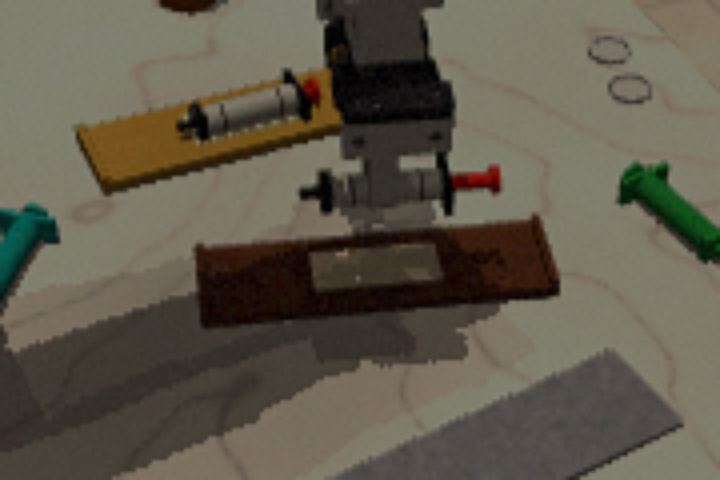

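View pics/wrist3.png

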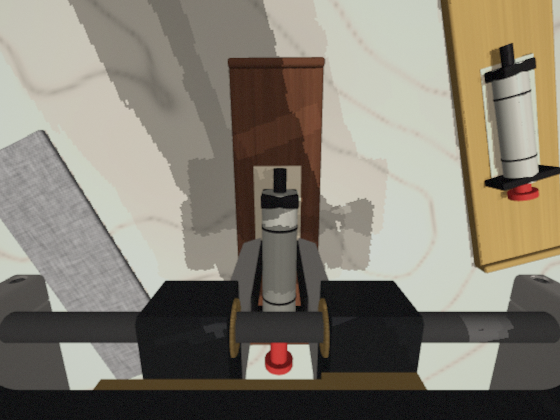

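The barrel is held level with a 21.6 mm gap. Now I move it to the mat.

```bash

python3 -m creep '[{"tx":0.066,"ty":0,"tz":-0.2,"turn":-0.03,"fingers":15},{"tx":0.132,"ty":0,"tz":-0.4,"turn":-0.06,"fingers":15},{"tx":0.198,"ty":0,"tz":-0.6,"turn":-0.1,"fingers":15},{"tx":0.24,"ty":0,"tz":-0.8,"turn":-0.136,"fingers":15},{"tx":0.264,"ty":0,"tz":-0.928,"turn":-0.136,"fingers":15},{"tx":0.264,"ty":0,"tz":-0.928,"turn":-0.136,"fingers":15},{"tx":0.264,"ty":0.1,"tz":-0.928,"turn":-0.136,"fingers":15},{"tx":0.264,"ty":0.2,"tz":-0.928,"turn":-0.136,"fingers":15},{"tx":0.264,"ty":0.28,"tz":-0.928,"turn":-0.136,"fingers":15},{"tx":0.264,"ty":0.31,"tz":-0.928,"turn":-0.136,"fingers":15},{"tx":0.264,"ty":0.325,"tz":-0.928,"turn":-0.136,"fingers":15},{"tx":0.264,"ty":0.335,"tz":-0.928,"turn":-0.136,"fingers":15},{"tx":0.264,"ty":0.335,"tz":-0.928,"turn":-0.136,"fingers":15}]' 20
python3 - <<'E'
from h import *
go(553,-104,-20.5,9.2)
E
```

```text
clock: 6.3
eef_pos: [551.2, -103.2, -21.5]
eef_rot: [-1.57, 0.003, 0.161]
wrist_force: [-6.9, 4.4, 13.0]
finger_gap: 21.4
t 6.3 pos [ 551.2 -103.2  -21.5] hd 9.2 tilt -1.0 gap 21.4 F [-6.9  4.4 13. ]
tx 0.0084 ty -0.0053 tz -0.0052 turn 0.0000
```

```bash

python3 -m creep '[{"tx":0,"ty":-0.005,"tz":0,"turn":0,"fingers":60},{"tx":0,"ty":-0.005,"tz":0,"turn":0,"fingers":60},{"tx":0,"ty":-0.005,"tz":0,"turn":0,"fingers":60},{"tx":0,"ty":-0.005,"tz":0,"turn":0,"fingers":60},{"tx":0,"ty":-0.005,"tz":0,"turn":0,"fingers":60},{"tx":0,"ty":-0.15,"tz":0,"turn":0,"fingers":60},{"tx":0,"ty":-0.4,"tz":0,"turn":0,"fingers":60},{"tx":0,"ty":-0.65,"tz":0,"turn":0,"fingers":60},{"tx":0,"ty":-0.8,"tz":0,"turn":0,"fingers":60},{"tx":0,"ty":-0.8,"tz":0,"turn":0,"fingers":60}]' 20
python3 - <<'E'
from h import *
from fit import *
s,c=snap('wrist','wrist4');c.update(pos=s['eef_pos'],rot=s['eef_rot']);barrel(c,'mat',6)
try: barrel(c,'blue')
except Exception as e: print(e)
go(522,287,140,4)
E
```

```text
clock: 7.3
eef_pos: [553.5, -103.8, 143.0]
eef_rot: [-1.573, -0.004, 0.161]
wrist_force: [1.4, -0.6, -1.3]
finger_gap: 60.2
mat n 1213 local rect [19.9  5.4] [ 40. 123.] med y 2.0 world [571.8 -94.5] ang world 9.3 ztop [27.4 29.4] red X [50. 80.] Y 0.9
blue n 1718 local rect [-3.7  2.3] [44. 89.] med y 4.2 world [ 492.6 -271.8] ang world -13.3 ztop [33.4 35.6] red X [44. 95.] Y -2.2
t 7.35 pos [ 552.4 -103.6  140.2] hd 9.2 tilt -1.0 gap 59.9 F [ 1.  -0.4 -0.1]
tx 0.1618 ty 0.0001 tz 1.9521 turn 0.0288
```

View pics/wrist4.png

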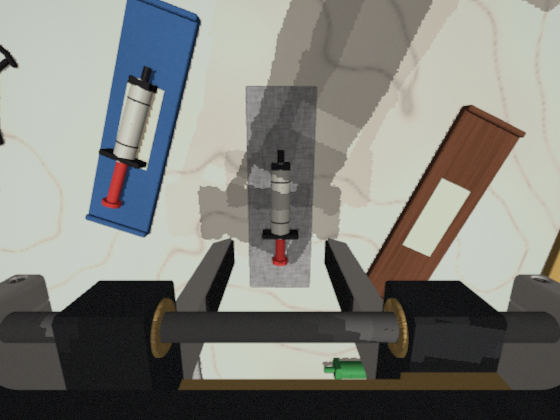

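The half-way applicator is parked mid-mat at (280,205). On to the brass tray in two legs.

```bash

python3 -m creep '[{"tx":0.08,"ty":0,"tz":0.25,"turn":0.029,"fingers":60},{"tx":0.08,"ty":0,"tz":0.5,"turn":0.029,"fingers":60},{"tx":0.08,"ty":0,"tz":0.75,"turn":0.029,"fingers":60},{"tx":0.08,"ty":0,"tz":1.0,"turn":0.029,"fingers":60}]' 20
python3 - <<'E'
from h import *
go(522,287,140,4)
E
```

```text
clock: 7.75
eef_pos: [535.4, 95.8, 138.3]
eef_rot: [-1.571, 0.002, 0.069]
wrist_force: [0.9, -0.4, 0.6]
finger_gap: 59.8
t 7.75 pos [535.4  95.8 138.3] hd 3.9 tilt -1.0 gap 59.8 F [ 0.9 -0.4  0.6]
tx -0.0008 ty -0.0088 tz 0.9582 turn -0.0003
```

```bash

python3 -m creep '[{"tx":0,"ty":0,"tz":0.25,"turn":0,"fingers":60},{"tx":0,"ty":0,"tz":0.5,"turn":0,"fingers":60},{"tx":0,"ty":0,"tz":0.75,"turn":0,"fingers":60},{"tx":0,"ty":0,"tz":0.958,"turn":0,"fingers":60},{"tx":0,"ty":0,"tz":0.958,"turn":0,"fingers":60},{"tx":0,"ty":0,"tz":0.958,"turn":0,"fingers":60}]' 20
python3 - <<'E'
from h import *
from fit import *
s,c=snap('wrist','wrist5');c.update(pos=s['eef_pos'],rot=s['eef_rot']);barrel(c,'brass')
go(522,286,-15,4)
E
```

```text
clock: 8.35
eef_pos: [521.3, 287.2, 136.3]
eef_rot: [-1.572, 0.005, 0.07]
wrist_force: [0.4, -0.0, 0.1]
finger_gap: 59.6
brass n 1291 local rect [-0.4 -4.3] [90. 31.] med y -4.9 world [518.7 288.7] ang world 2.7 ztop [33.4 35.5] red X [49. 60.] Y -3.4
t 8.4 pos [521.7 286.4 136.8] hd 4.0 tilt -1.0 gap 60.1 F [ 0.1 -0.4 -0.1]
tx 0.0044 ty 0.7589 tz -0.0008 turn -0.0002
```

View pics/wrist5.png

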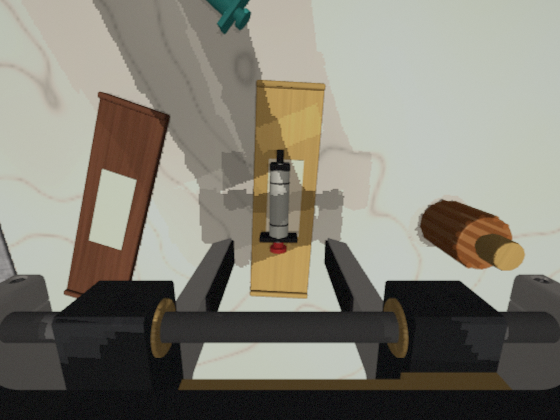

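The barrel at (279,200) is aligned, so I descend, grip and lift.

```bash

python3 -m creep '[{"tx":-0.01,"ty":0.2,"tz":0,"turn":0,"fingers":60},{"tx":-0.01,"ty":0.4,"tz":0,"turn":0,"fingers":60},{"tx":-0.01,"ty":0.58,"tz":0,"turn":0,"fingers":60},{"tx":-0.01,"ty":0.68,"tz":0,"turn":0,"fingers":60},{"tx":-0.01,"ty":0.73,"tz":0,"turn":0,"fingers":60},{"tx":-0.01,"ty":0.758,"tz":0,"turn":0,"fingers":60},{"tx":-0.01,"ty":0.758,"tz":0,"turn":0,"fingers":60},{"tx":-0.01,"ty":0.758,"tz":0,"turn":0,"fingers":15},{"tx":-0.01,"ty":0.758,"tz":0,"turn":0,"fingers":15},{"tx":-0.01,"ty":0.758,"tz":0,"turn":0,"fingers":15},{"tx":-0.01,"ty":0.758,"tz":0,"turn":0,"fingers":15},{"tx":-0.01,"ty":0.758,"tz":0,"turn":0,"fingers":15},{"tx":-0.01,"ty":0.758,"tz":0,"turn":0,"fingers":15},{"tx":-0.01,"ty":0.758,"tz":0,"turn":0,"fingers":15},{"tx":-0.01,"ty":0.65,"tz":0,"turn":0,"fingers":15},{"tx":-0.01,"ty":0.5,"tz":0,"turn":0,"fingers":15},{"tx":-0.01,"ty":0.35,"tz":0,"turn":0,"fingers":15},{"tx":-0.01,"ty":0.3,"tz":0,"turn":0,"fingers":15},{"tx":-0.01,"ty":0.3,"tz":0,"turn":0,"fingers":15}]' 20
python3 - <<'E'
from h import *
s,c=snap('wrist','wrist6');go(547.3,88.5,75,-15.1)
T=dict(np.load('pics/wrist5.npz'))
E
```

```text
clock: 10.3
eef_pos: [519.9, 286.3, 77.6]
eef_rot: [-1.571, 0.002, 0.069]
wrist_force: [0.2, -0.7, -1.2]
finger_gap: 21.2
t 10.35 pos [519.3 286.   76.1] hd 4.0 tilt -1.0 gap 21.8 F [-0.4  0.5 -0.8]
tx 0.0716 ty 0.0066 tz -0.9948 turn 0.1059
```

View pics/wrist6.png

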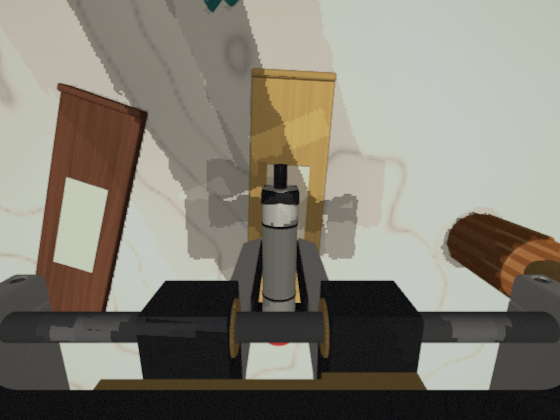

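```bash
python3 - <<'E'
from fit import *
def panel(f,t):
    c=dict(np.load(f'pics/{f}.npz'));W=world(c);x,y,a=TR[t];a=np.radians(a);d=W[...,:2]-[x,y]
    X=d@[np.cos(a),np.sin(a)];Y=d@[-np.sin(a),np.cos(a)]
    hsv=cv2.cvtColor(c['frame'],cv2.COLOR_RGB2HSV).astype(int)
    m=(c['range_z']>0)&(abs(X)<70)&(abs(Y)<32)&(hsv[...,1]<70)&(hsv[...,2]>110)&(W[...,2]<19)
    m=cv2.morphologyEx(m.astype(np.uint8),cv2.MORPH_OPEN,np.ones((3,3)))>0
    r=cv2.minAreaRect(np.stack([X[m],Y[m]],1).astype(np.float32));print(f,t,'local',np.round(r[0],1),np.round(r[1],1),round(r[2],1),'z',np.median(W[...,2][m]).round(1),m.sum())
panel('wrist4','wood');panel('wrist5','wood');panel('wrist6','wood')
E
```

```text
wrist4 wood local [0.  1.1] [93.4 42.2] 0.6 z 13.1 2444
wrist5 wood local [-0.2  0.7] [42.6 93.4] 89.7 z 13.5 2603
wrist6 wood local [0.  1.2] [94.3 42.9] 0.6 z 13.5 3663
```

Wood panel centre agrees from three places, within about 1 mm. I'll carry the pushed-in applicator there.

```bash

python3 -m creep '[{"tx":0.02,"ty":0,"tz":-0.2,"turn":0.03,"fingers":15},{"tx":0.04,"ty":0,"tz":-0.4,"turn":0.06,"fingers":15},{"tx":0.06,"ty":0,"tz":-0.6,"turn":0.09,"fingers":15},{"tx":0.072,"ty":0,"tz":-0.8,"turn":0.105,"fingers":15},{"tx":0.072,"ty":0,"tz":-0.95,"turn":0.105,"fingers":15},{"tx":0.072,"ty":0,"tz":-0.992,"turn":0.105,"fingers":15},{"tx":0.072,"ty":0,"tz":-0.992,"turn":0.105,"fingers":15},{"tx":0.072,"ty":0,"tz":-0.992,"turn":0.105,"fingers":15}]' 20
python3 - <<'E'
from h import *
go(547.5,89,-15,-15)
E
```

```text
clock: 11.15
eef_pos: [547.0, 90.0, 75.5]
eef_rot: [-1.574, 0.005, -0.26]
wrist_force: [0.2, -0.1, -0.9]
finger_gap: 21.5
t 11.15 pos [547.   90.   75.5] hd -14.9 tilt -1.0 gap 21.5 F [ 0.2 -0.1 -0.9]
tx 0.0060 ty 0.4525 tz -0.0025 turn 0.0005
```

```bash

python3 -m creep '[{"tx":0.004,"ty":0.15,"tz":-0.002,"turn":0,"fingers":15},{"tx":0.004,"ty":0.3,"tz":-0.002,"turn":0,"fingers":15},{"tx":0.004,"ty":0.38,"tz":-0.002,"turn":0,"fingers":15},{"tx":0.004,"ty":0.42,"tz":-0.002,"turn":0,"fingers":15},{"tx":0.004,"ty":0.44,"tz":-0.002,"turn":0,"fingers":15},{"tx":0.004,"ty":0.451,"tz":-0.002,"turn":0,"fingers":15},{"tx":0.004,"ty":0.451,"tz":-0.002,"turn":0,"fingers":15},{"tx":0.004,"ty":0.451,"tz":-0.002,"turn":0,"fingers":60},{"tx":0.004,"ty":0.451,"tz":-0.002,"turn":0,"fingers":60},{"tx":0.004,"ty":0.451,"tz":-0.002,"turn":0,"fingers":60},{"tx":0.004,"ty":0.451,"tz":-0.002,"turn":0,"fingers":60},{"tx":0.004,"ty":0.451,"tz":-0.002,"turn":0,"fingers":60},{"tx":0.004,"ty":0.3,"tz":-0.002,"turn":0,"fingers":60},{"tx":0.004,"ty":0.1,"tz":-0.002,"turn":0,"fingers":60},{"tx":0.004,"ty":-0.15,"tz":-0.002,"turn":0,"fingers":60},{"tx":0.004,"ty":-0.3,"tz":-0.002,"turn":0,"fingers":60},{"tx":0.004,"ty":-0.3,"tz":-0.002,"turn":0,"fingers":60}]' 20
python3 - <<'E'
from h import *
from fit import *
s,c=snap('wrist','wrist7');c.update(pos=s['eef_pos'],rot=s['eef_rot']);barrel(c,'wood')
go(494,-273,135,-12.5)
E
```

```text
clock: 12.85
eef_pos: [549.9, 89.7, 140.1]
eef_rot: [-1.571, -0.002, -0.26]
wrist_force: [-0.6, 0.1, -1.3]
finger_gap: 59.9
wood n 1266 local rect [-2.9  2.9] [22. 88.] med y 2.9 world [545.3  91.8] ang world -16.4 ztop [33.4 35.6] red X [49. 60.] Y 1.9
t 12.9 pos [548.8  89.6 137.2] hd -14.9 tilt -1.0 gap 60.2 F [0.9 0.1 0.5]
tx 0.2019 ty 0.0143 tz -1.8222 turn -0.0134
```

View pics/wrist7.png

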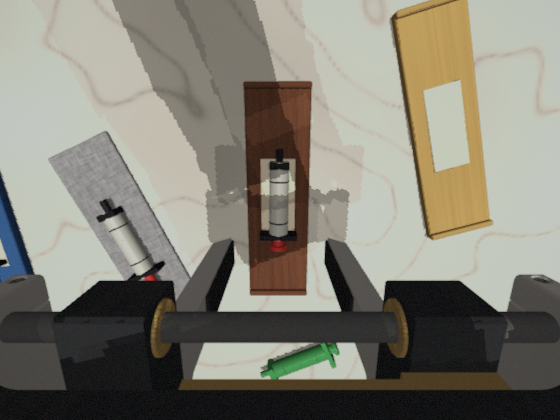

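The pushed-in one lies on the wood panel at (279,200), about 2–3 mm off. Next is the blue tray.

```bash

python3 -m creep '[{"tx":0.05,"ty":0,"tz":-0.25,"turn":-0.013,"fingers":60},{"tx":0.1,"ty":0,"tz":-0.5,"turn":-0.013,"fingers":60},{"tx":0.1,"ty":0,"tz":-0.75,"turn":-0.013,"fingers":60},{"tx":0.1,"ty":0,"tz":-1.0,"turn":-0.013,"fingers":60}]' 20
python3 - <<'E'
from h import *
go(494,-273,135,-12.5)
E
```

```text
clock: 13.3
eef_pos: [515.8, -108.7, 135.9]
eef_rot: [-1.572, 0.004, -0.219]
wrist_force: [0.8, -0.4, -0.5]
finger_gap: 60.0
t 13.3 pos [ 515.8 -108.7  135.9] hd -12.6 tilt -1.0 gap 60.0 F [ 0.8 -0.4 -0.5]
tx 0.0724 ty 0.0056 tz -0.8257 turn -0.0003
```

```bash

python3 -m creep '[{"tx":0.072,"ty":0,"tz":-0.25,"turn":0,"fingers":60},{"tx":0.072,"ty":0,"tz":-0.5,"turn":0,"fingers":60},{"tx":0.072,"ty":0,"tz":-0.75,"turn":0,"fingers":60},{"tx":0.072,"ty":0,"tz":-0.826,"turn":0,"fingers":60},{"tx":0.072,"ty":0,"tz":-0.826,"turn":0,"fingers":60},{"tx":0.072,"ty":0,"tz":-0.826,"turn":0,"fingers":60}]' 20
python3 - <<'E'
from h import *
from fit import *
s,c=snap('wrist','wrist8');c.update(pos=s['eef_pos'],rot=s['eef_rot']);barrel(c,'blue')
go(493,-273,-15,-12.5)
E
```

```text
clock: 13.9
eef_pos: [493.5, -272.4, 134.8]
eef_rot: [-1.572, 0.006, -0.22]
wrist_force: [0.1, 0.3, 0.8]
finger_gap: 59.8
blue n 1313 local rect [-3.6  0.2] [89. 33.] med y 0.1 world [ 492.4 -273.9] ang world -13.2 ztop [33.4 35.5] red X [45. 95.] Y -4.5
t 13.95 pos [ 493.9 -271.9  135.2] hd -12.5 tilt -1.0 gap 60.3 F [-0.5  0.6  0.2]
tx 0.0009 ty 0.7510 tz -0.0055 turn -0.0001
```

View pics/wrist8.png

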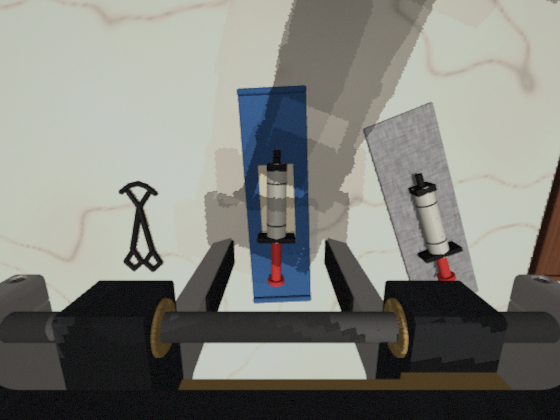

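```bash

python3 -m creep '[{"tx":-0.003,"ty":0.2,"tz":-0.006,"turn":0,"fingers":60},{"tx":-0.003,"ty":0.4,"tz":-0.006,"turn":0,"fingers":60},{"tx":-0.003,"ty":0.58,"tz":-0.006,"turn":0,"fingers":60},{"tx":-0.003,"ty":0.68,"tz":-0.006,"turn":0,"fingers":60},{"tx":-0.003,"ty":0.73,"tz":-0.006,"turn":0,"fingers":60},{"tx":-0.003,"ty":0.75,"tz":-0.006,"turn":0,"fingers":60},{"tx":-0.003,"ty":0.75,"tz":-0.006,"turn":0,"fingers":60},{"tx":-0.003,"ty":0.75,"tz":-0.006,"turn":0,"fingers":15},{"tx":-0.003,"ty":0.75,"tz":-0.006,"turn":0,"fingers":15},{"tx":-0.003,"ty":0.75,"tz":-0.006,"turn":0,"fingers":15},{"tx":-0.003,"ty":0.75,"tz":-0.006,"turn":0,"fingers":15},{"tx":-0.003,"ty":0.75,"tz":-0.006,"turn":0,"fingers":15},{"tx":-0.003,"ty":0.75,"tz":-0.006,"turn":0,"fingers":15},{"tx":-0.003,"ty":0.75,"tz":-0.006,"turn":0,"fingers":15},{"tx":-0.003,"ty":0.65,"tz":-0.006,"turn":0,"fingers":15},{"tx":-0.003,"ty":0.5,"tz":-0.006,"turn":0,"fingers":15},{"tx":-0.003,"ty":0.35,"tz":-0.006,"turn":0,"fingers":15},{"tx":-0.003,"ty":0.2,"tz":-0.006,"turn":0,"fingers":15},{"tx":-0.003,"ty":0.2,"tz":-0.006,"turn":0,"fingers":15}]' 20
python3 - <<'E'
from h import *
s,c=snap('wrist','wrist9')
from fit import *
def panel(f,t):
    c=dict(np.load(f'pics/{f}.npz'));W=world(c);x,y,a=TR[t];a=np.radians(a);d=W[...,:2]-[x,y]
    X=d@[np.cos(a),np.sin(a)];Y=d@[-np.sin(a),np.cos(a)]
    hsv=cv2.cvtColor(c['frame'],cv2.COLOR_RGB2HSV).astype(int)
    m=(c['range_z']>0)&(abs(X)<70)&(abs(Y)<32)&(hsv[...,1]<70)&(hsv[...,2]>110)&(W[...,2]<19)
    m=cv2.morphologyEx(m.astype(np.uint8),cv2.MORPH_OPEN,np.ones((3,3)))>0
    r=cv2.minAreaRect(np.stack([X[m],Y[m]],1).astype(np.float32));
    w=np.array([x,y])+r[0][0]*np.array([np.cos(a),np.sin(a)])+r[0][1]*np.array([-np.sin(a),np.cos(a)])
    print(f,t,w.round(1),np.round(r[1],1),round(r[2],1),'z',np.median(W[...,2][m]).round(1),m.sum())
panel('wrist7','brass');panel('wrist9','blue')
go(518.7,294,96,0.5)
E
```

```text
clock: 15.85
eef_pos: [494.3, -273.8, 99.0]
eef_rot: [-1.574, -0.0, -0.218]
wrist_force: [-0.5, 0.1, -2.5]
finger_gap: 21.6
wrist7 brass [518.7 293.4] [92.6 41.6] 0.7 z 13.2 3118
wrist9 blue [ 482.1 -272.9] [39.9 63.2] 89.3 z 13.3 448
t 15.9 pos [ 493.4 -273.3   96.6] hd -12.5 tilt -1.0 gap 21.2 F [ 0.3  0.4 -1.6]
tx -0.4916 ty -0.0012 tz 2.7964 turn -0.0723
```

View pics/wrist9.png

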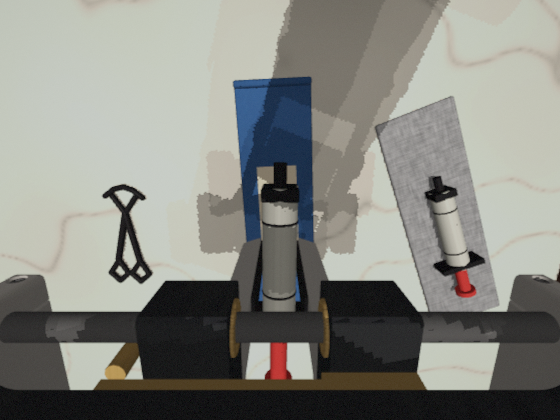

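The pulled-out one is held. Carry it to brass in three legs.

```bash

python3 -m creep '[{"tx":-0.04,"ty":0,"tz":0.22,"turn":-0.02,"fingers":15},{"tx":-0.08,"ty":0,"tz":0.45,"turn":-0.04,"fingers":15},{"tx":-0.12,"ty":0,"tz":0.68,"turn":-0.06,"fingers":15},{"tx":-0.164,"ty":0,"tz":0.93,"turn":-0.075,"fingers":15}]' 20
python3 - <<'E'
from h import *
go(518.7,293.4,96,1)
E
```

```text
clock: 16.3
eef_pos: [500.7, -83.7, 94.8]
eef_rot: [-1.571, 0.005, 0.019]
wrist_force: [0.9, 0.2, 0.4]
finger_gap: 21.2
t 16.3 pos [500.7 -83.7  94.8] hd 1.1 tilt -1.0 gap 21.2 F [0.9 0.2 0.4]
tx 0.1254 ty -0.0079 tz 1.8834 turn 0.0005
```

```bash

python3 -m creep '[{"tx":0.04,"ty":-0.01,"tz":0.23,"turn":0,"fingers":15},{"tx":0.06,"ty":-0.01,"tz":0.46,"turn":0,"fingers":15},{"tx":0.06,"ty":-0.01,"tz":0.7,"turn":0,"fingers":15},{"tx":0.06,"ty":-0.01,"tz":0.94,"turn":0,"fingers":15}]' 20
python3 - <<'E'
from h import *
go(518.7,293.4,96,1)
E
```

```text
clock: 16.7
eef_pos: [508.1, 106.3, 95.0]
eef_rot: [-1.572, 0.007, 0.019]
wrist_force: [0.8, -1.1, -1.0]
finger_gap: 21.3
t 16.7 pos [508.1 106.3  95. ] hd 1.1 tilt -1.0 gap 21.3 F [ 0.8 -1.1 -1. ]
tx 0.0704 ty -0.0061 tz 0.9342 turn 0.0004
```

```bash

python3 -m creep '[{"tx":0.04,"ty":-0.006,"tz":0.23,"turn":0,"fingers":15},{"tx":0.07,"ty":-0.006,"tz":0.46,"turn":0,"fingers":15},{"tx":0.07,"ty":-0.006,"tz":0.7,"turn":0,"fingers":15},{"tx":0.07,"ty":-0.006,"tz":0.85,"turn":0,"fingers":15},{"tx":0.07,"ty":-0.006,"tz":0.934,"turn":0,"fingers":15},{"tx":0.07,"ty":-0.006,"tz":0.934,"turn":0,"fingers":15},{"tx":0.07,"ty":-0.006,"tz":0.934,"turn":0,"fingers":15}]' 20
python3 - <<'E'
from h import *
snap('wrist','wrist10');go(520,293.4,-15,1)
E
```

```text
clock: 17.4
eef_pos: [518.4, 292.3, 95.2]
eef_rot: [-1.572, 0.009, 0.019]
wrist_force: [0.0, -0.9, -0.3]
finger_gap: 21.8
t 17.45 pos [518.7 292.   95.5] hd 1.0 tilt -1.0 gap 21.4 F [ 0.3 -0.4 -1.1]
tx 0.0112 ty 0.5524 tz 0.0075 turn 0.0001
```

View pics/wrist10.png

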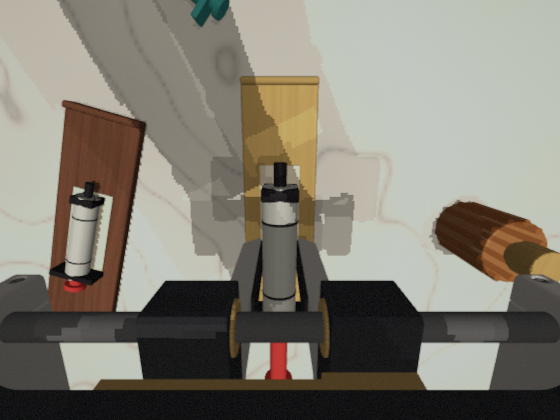

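The barrel is over the brass panel and aligned, so I lower, release and retreat.

```bash

python3 -m creep '[{"tx":0.01,"ty":0.2,"tz":0.007,"turn":0,"fingers":15},{"tx":0.01,"ty":0.38,"tz":0.007,"turn":0,"fingers":15},{"tx":0.01,"ty":0.48,"tz":0.007,"turn":0,"fingers":15},{"tx":0.01,"ty":0.52,"tz":0.007,"turn":0,"fingers":15},{"tx":0.01,"ty":0.54,"tz":0.007,"turn":0,"fingers":15},{"tx":0.01,"ty":0.551,"tz":0.007,"turn":0,"fingers":15},{"tx":0.01,"ty":0.551,"tz":0.007,"turn":0,"fingers":15},{"tx":0.01,"ty":0.551,"tz":0.007,"turn":0,"fingers":60},{"tx":0.01,"ty":0.551,"tz":0.007,"turn":0,"fingers":60},{"tx":0.01,"ty":0.551,"tz":0.007,"turn":0,"fingers":60},{"tx":0.01,"ty":0.551,"tz":0.007,"turn":0,"fingers":60},{"tx":0.01,"ty":0.551,"tz":0.007,"turn":0,"fingers":60},{"tx":0.01,"ty":0.4,"tz":0.007,"turn":0,"fingers":60},{"tx":0.01,"ty":0.2,"tz":0.007,"turn":0,"fingers":60},{"tx":0.01,"ty":0,"tz":0.007,"turn":0,"fingers":60},{"tx":0.01,"ty":-0.2,"tz":0.007,"turn":0,"fingers":60},{"tx":0.01,"ty":-0.2,"tz":0.007,"turn":0,"fingers":60}]' 20
python3 - <<'E'
from h import *
from fit import *
s,c=snap('wrist','wrist11');c.update(pos=s['eef_pos'],rot=s['eef_rot']);barrel(c,'brass')
go(552,-103.5,135,9.2)
E
```

```text
clock: 19.15
eef_pos: [523.0, 294.6, 141.4]
eef_rot: [-1.568, 0.0, 0.018]
wrist_force: [-0.0, -0.9, 0.1]
finger_gap: 60.0
brass n 1272 local rect [-2.  2.] [22. 87.] med y 1.6 world [517. 295.] ang world -0.0 ztop [33.5 35.5] red X [ 51. 100.] Y 0.9
t 19.2 pos [522.  294.1 138.1] hd 1.0 tilt -1.0 gap 59.9 F [0.3 0.3 0.1]
tx 0.1146 ty 0.0140 tz -1.9902 turn -0.0454
```

View pics/wrist11.png

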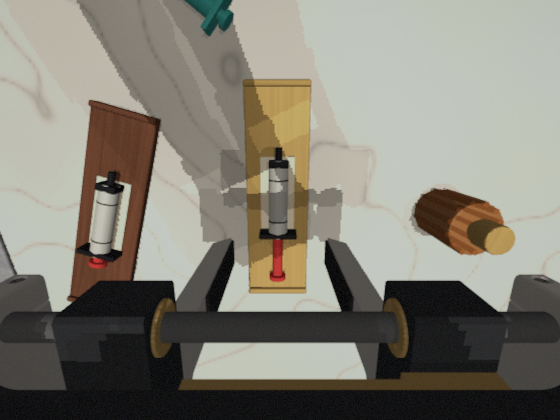

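The pulled-out one is on the brass panel at (278,198). Now back to the mat.

```bash

python3 -m creep '[{"tx":0.06,"ty":0,"tz":-0.25,"turn":-0.02,"fingers":60},{"tx":0.06,"ty":0,"tz":-0.5,"turn":-0.045,"fingers":60},{"tx":0.06,"ty":0,"tz":-0.75,"turn":-0.045,"fingers":60},{"tx":0.06,"ty":0,"tz":-1.0,"turn":-0.045,"fingers":60}]' 20
python3 - <<'E'
from h import *
go(552,-103.5,135,9.2)
E
```

```text
clock: 19.6
eef_pos: [536.7, 93.7, 136.6]
eef_rot: [-1.57, 0.006, 0.16]
wrist_force: [0.7, -1.0, 0.0]
finger_gap: 60.1
t 19.6 pos [536.7  93.7 136.6] hd 9.2 tilt -1.0 gap 60.1 F [ 0.7 -1.   0. ]
tx -0.0810 ty 0.0071 tz -0.9855 turn -0.0003
```

```bash

python3 -m creep '[{"tx":-0.08,"ty":0,"tz":-0.25,"turn":0,"fingers":60},{"tx":-0.08,"ty":0,"tz":-0.5,"turn":0,"fingers":60},{"tx":-0.08,"ty":0,"tz":-0.75,"turn":0,"fingers":60},{"tx":-0.08,"ty":0,"tz":-0.92,"turn":0,"fingers":60},{"tx":-0.08,"ty":0,"tz":-0.985,"turn":0,"fingers":60},{"tx":-0.08,"ty":0,"tz":-0.985,"turn":0,"fingers":60},{"tx":-0.08,"ty":0,"tz":-0.985,"turn":0,"fingers":60}]' 20
python3 - <<'E'
from h import *
from fit import *
s,c=snap('wrist','wrist12');c.update(pos=s['eef_pos'],rot=s['eef_rot']);barrel(c,'mat',6)
go(551.5,-103.5,-20.5,9.2)
E
```

```text
clock: 20.3
eef_pos: [551.9, -102.3, 135.7]
eef_rot: [-1.569, 0.007, 0.16]
wrist_force: [-0.5, -0.2, -0.6]
finger_gap: 60.2
mat n 1225 local rect [23.   3.8] [118.  33.] med y 1.9 world [575.1 -95.5] ang world 9.6 ztop [27.5 29.4] red X [49. 80.] Y 0.7
t 20.35 pos [ 552.  -101.9  136. ] hd 9.2 tilt -1.0 gap 59.8 F [-0.6  0.1  0.1]
tx 0.0014 ty 0.7824 tz -0.0088 turn 0.0001
```

View pics/wrist12.png

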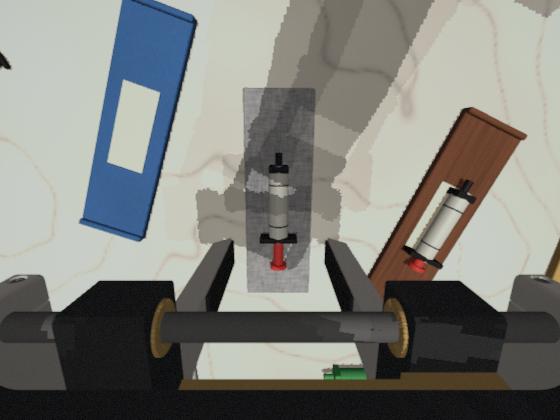

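```bash

python3 -m creep '[{"tx":0,"ty":0.2,"tz":-0.005,"turn":0,"fingers":60},{"tx":0,"ty":0.4,"tz":-0.005,"turn":0,"fingers":60},{"tx":0,"ty":0.6,"tz":-0.005,"turn":0,"fingers":60},{"tx":0,"ty":0.7,"tz":-0.005,"turn":0,"fingers":60},{"tx":0,"ty":0.76,"tz":-0.005,"turn":0,"fingers":60},{"tx":0,"ty":0.782,"tz":-0.005,"turn":0,"fingers":60},{"tx":0,"ty":0.782,"tz":-0.005,"turn":0,"fingers":60},{"tx":0,"ty":0.782,"tz":-0.005,"turn":0,"fingers":15},{"tx":0,"ty":0.782,"tz":-0.005,"turn":0,"fingers":15},{"tx":0,"ty":0.782,"tz":-0.005,"turn":0,"fingers":15},{"tx":0,"ty":0.782,"tz":-0.005,"turn":0,"fingers":15},{"tx":0,"ty":0.782,"tz":-0.005,"turn":0,"fingers":15},{"tx":0,"ty":0.782,"tz":-0.005,"turn":0,"fingers":15},{"tx":0,"ty":0.782,"tz":-0.005,"turn":0,"fingers":15},{"tx":0,"ty":0.68,"tz":-0.005,"turn":0,"fingers":15},{"tx":0,"ty":0.5,"tz":-0.005,"turn":0,"fingers":15},{"tx":0,"ty":0.35,"tz":-0.005,"turn":0,"fingers":15},{"tx":0,"ty":0.3,"tz":-0.005,"turn":0,"fingers":15},{"tx":0,"ty":0.3,"tz":-0.005,"turn":0,"fingers":15}]' 20
python3 - <<'E'
from h import *
from fit import *
c=dict(np.load('pics/wrist12.npz'));W=world(c);x,y,a=TR['blue'];a=np.radians(a);d=W[...,:2]-[x,y]
X=d@[np.cos(a),np.sin(a)];Y=d@[-np.sin(a),np.cos(a)]
hsv=cv2.cvtColor(c['frame'],cv2.COLOR_RGB2HSV).astype(int)
m=(c['range_z']>0)&(abs(X)<70)&(abs(Y)<32)&(hsv[...,1]<70)&(hsv[...,2]>110)
r=cv2.minAreaRect(np.stack([X[m],Y[m]],1).astype(np.float32));print(r)
go(495.9,-274.7,75,-9.7)
E
```

```text
clock: 22.25
eef_pos: [552.2, -103.0, 76.7]
eef_rot: [-1.57, 0.005, 0.161]
wrist_force: [0.2, -0.5, -0.8]
finger_gap: 21.3
((0.070892333984375, -0.10441017150878906), (42.6407470703125, 93.43831634521484), 89.5311050415039)
t 22.25 pos [ 552.2 -103.    76.7] hd 9.2 tilt -1.0 gap 21.3 F [ 0.2 -0.5 -0.8]
tx -0.4156 ty 0.0098 tz -0.8024 turn 0.1051
```

```bash

python3 -m creep '[{"tx":-0.1,"ty":0,"tz":-0.2,"turn":0.03,"fingers":15},{"tx":-0.2,"ty":0,"tz":-0.4,"turn":0.06,"fingers":15},{"tx":-0.3,"ty":0,"tz":-0.6,"turn":0.09,"fingers":15},{"tx":-0.38,"ty":0,"tz":-0.74,"turn":0.105,"fingers":15},{"tx":-0.41,"ty":0,"tz":-0.802,"turn":0.105,"fingers":15},{"tx":-0.41,"ty":0,"tz":-0.802,"turn":0.105,"fingers":15},{"tx":-0.41,"ty":0,"tz":-0.802,"turn":0.105,"fingers":15}]' 20
python3 - <<'E'
from h import *
go(497,-274.7,-15,-9.7)
E
```

```text
clock: 22.95
eef_pos: [497.1, -273.3, 76.0]
eef_rot: [-1.571, 0.006, -0.168]
wrist_force: [-0.3, 0.7, -1.8]
finger_gap: 21.6
t 22.95 pos [ 497.1 -273.3   76. ] hd -9.6 tilt -1.0 gap 21.6 F [-0.3  0.7 -1.8]
tx 0.0035 ty 0.4550 tz -0.0070 turn 0.0006
```

```bash

python3 -m creep '[{"tx":0.003,"ty":0.15,"tz":-0.005,"turn":0,"fingers":15},{"tx":0.003,"ty":0.3,"tz":-0.005,"turn":0,"fingers":15},{"tx":0.003,"ty":0.38,"tz":-0.005,"turn":0,"fingers":15},{"tx":0.003,"ty":0.42,"tz":-0.005,"turn":0,"fingers":15},{"tx":0.003,"ty":0.44,"tz":-0.005,"turn":0,"fingers":15},{"tx":0.003,"ty":0.453,"tz":-0.005,"turn":0,"fingers":15},{"tx":0.003,"ty":0.453,"tz":-0.005,"turn":0,"fingers":15},{"tx":0.003,"ty":0.453,"tz":-0.005,"turn":0,"fingers":60},{"tx":0.003,"ty":0.453,"tz":-0.005,"turn":0,"fingers":60},{"tx":0.003,"ty":0.453,"tz":-0.005,"turn":0,"fingers":60},{"tx":0.003,"ty":0.453,"tz":-0.005,"turn":0,"fingers":60},{"tx":0.003,"ty":0.453,"tz":-0.005,"turn":0,"fingers":60},{"tx":0.003,"ty":0.3,"tz":-0.005,"turn":0,"fingers":60},{"tx":0.003,"ty":0.1,"tz":-0.005,"turn":0,"fingers":60},{"tx":0.003,"ty":-0.15,"tz":-0.005,"turn":0,"fingers":60},{"tx":0.003,"ty":-0.4,"tz":-0.005,"turn":0,"fingers":60},{"tx":0.003,"ty":-0.4,"tz":-0.005,"turn":0,"fingers":60},{"tx":0.003,"ty":-0.4,"tz":-0.005,"turn":0,"fingers":60}]' 20
python3 - <<'E'
from h import *
from fit import *
s,c=snap('wrist','wrist13');c.update(pos=s['eef_pos'],rot=s['eef_rot']);barrel(c,'blue')
s,c=snap('scene','scene13')
for t in('blue','wood','brass'): barrel(c,t)
a=c['frame'][120:300,90:450,::-1];cv2.imwrite('pics/sc13.png',cv2.resize(a,(800,400),interpolation=cv2.INTER_CUBIC))
E
```

```text
clock: 24.75
eef_pos: [498.2, -274.7, 156.7]
eef_rot: [-1.571, 0.004, -0.168]
wrist_force: [0.5, -0.2, -0.5]
finger_gap: 60.2
blue n 1145 local rect [-0.7  2.4] [22. 90.] med y 2.4 world [ 495.6 -272.2] ang world -10.7 ztop [33.4 35.5] red X [53. 84.] Y 1.4
blue n 89 local rect [9.6 1.3] [19. 72.] med y 2.3 world [ 505.6 -275.1] ang world -8.8 ztop [31.9 36.8] red X [59. 86.] Y 1.5
wood n 115 local rect [2.2 1.4] [21. 78.] med y 1.4 world [549.8  89.1] ang world -17.1 ztop [31.6 36.6] red X [43. 60.] Y 0.4
brass n 105 local rect [5.2 0.8] [30. 83.] med y -2.2 world [524.2 293.8] ang world -2.6 ztop [32.6 36.9] red X [ 45. 102.] Y -1.1
```

View pics/sc13.png

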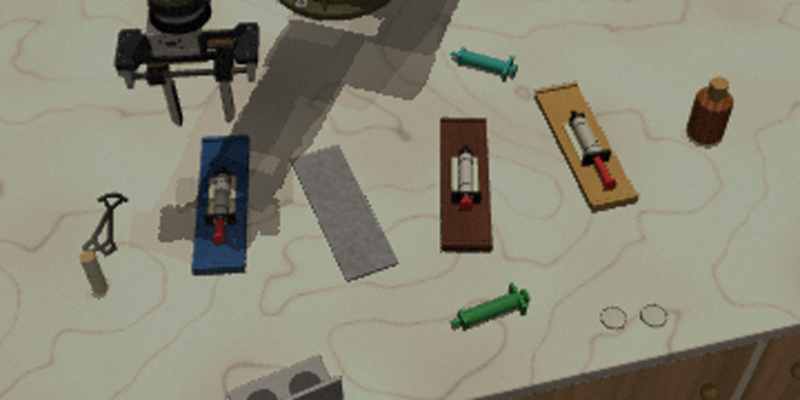

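View pics/wrist13.png

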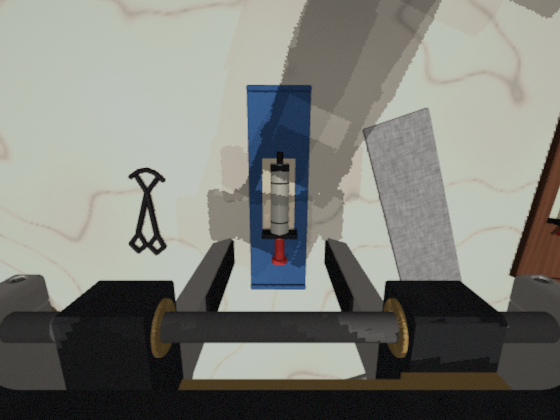

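All three sit on their panels, the mat is empty, and the bystanders are still standing or lying where they were. The gripper is well clear, so I hand in.

```bash
python3 -c "
from cell import manip
print(manip.sign_off())"
```

```text
the job is handed in; nothing more can be done
None
```

The job is handed in at about 25 s of the 93 s allowed. All three applicators lie on the right panels, but sign-off gave no verdict.

**What I did:** I parked the half-way applicator on the grey mat and let go. Then I moved the pushed-in one from brass to wood, the pulled-out one from blue to brass, and the half-way one from the mat to blue.

**Last checks:** The wrist camera, looking from above after each placing, put every barrel within about 3 mm of its tray's middle. Each was within about 1.5° of the tray's length, with barrel tops at 33–35 mm as expected. In the last pictures the gripper was clear of everything. The perfume, lipstick, curler and green and teal look-alikes looked untouched, by eye only.

**What disagreed:**
- **Fingertips:** They end about 31 mm short of the reported TCP, which the text says is at their tip. My first grasp therefore closed in the air above the barrel without touching it. After measuring the gap in the side and wrist views, I aimed about 31 mm lower, which worked.
- **Last scene-camera fit:** It put the blue barrel 9.6 mm and the brass barrel 5.2 mm off lengthwise. That view is coarse and blue lay in shadow. I trusted the wrist view (-0.7 mm and -2.0 mm), and both results are within the 25 mm limit.
- **Mat lengthwise fit:** It read about 20 mm off centre because grey felt or the collar got mixed in. The picture showed the applicator in the middle of the mat.

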